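Unstack the microscope accessories into their holders

ROBOT

A 6-joint arm with a two-finger parallel gripper is mounted at the origin on the work surface. World frame = base frame: x ahead of the robot, y to its left, z up, the work surface at z = 0. Lengths are in m, angles in rad, forces in N, time in s.
With the tool pointing down it reaches from about 0.3 to 0.775 m from the base axis. Payload 14.6 kg.
Tool frame: the origin (TCP) lies midway between the tips of the shut fingers; the grasp point (between the pads) lies 19 mm behind it (manip.hold_point_z is the z of the grasp point in the tool frame, in m); z points along the fingers, y is the line along which they close (so a half turn about z gives the same grasp; the last joint's range is limited). The gripper opens to 85 mm and grips with 20 to 120 N. Pads are 22 mm wide; open, the fingers measure 114 mm over their backs; the gripper's body (76 mm by 85 mm) begins 54 mm behind the grasp point. The pads swing forward as they close: fully open they stand 13 mm farther back than shut.
Start: joints at [-1.409, 0.3, 1.521, -0, 1.321, -0.067], TCP at [0.125, -0.536, 0.231] pointing down, gripper open.
Joint ranges: [-3.03, 3.03], [-0.79, 2.21], [0.23, 2.52], [-1.04, 4.18], [0, 3.07], [-2.55, 2.55]. Speed limits (rad/s): [2.22, 2.22, 2.57, 3.14, 3.14, 3.14].

INTERFACE

Orientations are given as a unit quaternion [w, x, y, z].
In Python, from workcell import manip, read_camera gives the robot as it stands.
- The arm moves only by the tool apply_moves, never from a script. Its arguments are lists of equal length, an entry for each row: "hand": the opening, from 0 (shut) to 1 (fully open); "dp": the shift along the tool's x, y, z in cm, a list of three; "spin": the turn about the tool's z in degrees. In form: {"hand": [hand, ...], "dp": [[tx, ty, tz], ...], "spin": [spin, ...]}. A call has 1 to 10 rows; each row shifts and turns the commanded pose from where the row before left it, along the tool's axes as they then stand; what a row does not reach is not made up. A row lasts 1/8 s, in which the tool goes at most 62.5 mm and 10.7 degrees, less where a joint would pass 70% of its speed; a pose out of reach is approached as far as the arm can. A call is refused whole if a number of a shift passes 6.25 or a number of a turn 10.7, either way. A call with a gripper value outside its range is refused whole. The fingers move at their own pace and stop on an object; the grip force is fixed at half the most. Time passes only in rows, so rows that do not move let the fingers close. It gives the time, the measured TCP pose, the force, the opening and the grip force at its end, in the units of the state.
- manip.observe(): the state, without advancing time (a new reading comes with each control period).
- read_camera(name): name is "side" or "top" or "wrist"; returns a dict with "frame" (480x640x3 uint8, blue, green, red), "fovy" (degrees; the focal length in pixels is half the picture's height over the tangent of half this angle, whatever the lens; pixels are square), "cx", "cy" (the principal point, pixels), "distortion" ([k1, k2, p1, p2, k3] as OpenCV has them; the pictures are not rectified), "T" (4x4, takes a point from camera to world coordinates). Camera axes: x right, y up, looking along -z (the intrinsics and any distortion apply to the point x, -y, -z); pixel columns grow to the right and rows downward; lengths in m; the calibration is good to about 2 mm. A picture is of the moment at which its call begins. There is no depth.
- manip.close_job(): hands the job in; it is judged then, once.
The state is a dict: "clock": time; "joint_pos": joint angles; "joint_vel": joint speeds; "tau": joint torques, N m; "position": TCP position; "eef_rot": TCP orientation; "ft_force": force on the tool from outside, world axes, zero at the start; "ft_torque": the same for the moment, N m; "finger_gap": finger opening in m; "grip_force": force on a finger pad.
Only numpy, scipy, OpenCV 4.12 (cv2) and the standard library are available. Lean on these libraries where they do the work, as an engineer would, in place of code of your own. Each camera call takes 0.05 s, during which the arm holds its last target. There are 200 camera calls.

TASK

Take the stack of microscope accessories apart from the top down, one thing at a time, and set each the right way up, flat on the floor of the holder shaped for it: first the eyepiece in the small thick-walled stand, then the round tin in the round tray and the square box in the square tray (these two in either order), and last the long case in the long tray. Set the things down rather than dropping them, and leave the glass jar standing where it is.

Things in the scene. Friction and masses are not known exactly. Their poses are not given: they have to be found in the camera images.
- case: Long grey plastic case, a closed box 150 x 60 x 30 mm with rounded edges, about 0.25 kg, loose, the bottom of the stack, lying flat on the table. Origin: centre of its underside; x along the 150 mm side, y along the 60 mm side, z up. The tin and the square box stand on its top, 30 mm up, about 42 mm either side of its middle (which one is at which end varies).
- tin: Round aluminium tin, a closed solid-walled cylinder 50 mm in diameter, 28 mm high, about 0.12 kg, loose, on the case. Origin: centre of its underside; z up.
- glassbox: Square white plastic cover-glass box, 46 x 46 x 28 mm, about 0.06 kg, loose, on the case, turned up to 0.25 rad from the case's sides. Origin: centre of its underside; x and y along its sides, z up.
- eyepiece: Microscope eyepiece standing upright on the tin, about 0.09 kg, loose: a black barrel 34 mm in diameter and 30 mm high, above it a narrower steel tube 23 mm in diameter and 18 mm high (48 mm in all). Origin: centre of its underside (the flat end of the black barrel); z up towards the steel tube.
- eyepiece_stand: Small thick-walled round stand for the eyepiece, grey with a black floor, fixed: outer diameter 66 mm, inner diameter 50 mm, 12 mm high, its inner floor 4 mm above the table. Origin: centre of its underside, at table height; z up.
- round_tray: Thin-walled round steel tray for the tin, fixed: outer diameter 78 mm, inner diameter 70 mm, 9 mm high, its inner floor 4 mm above the table. Origin: centre of its underside, at table height; z up.
- square_tray: Square steel tray for the square box, fixed: outside 72 x 72 mm, inside 64 x 64 mm, 9 mm high, its inner floor 4 mm above the table. Origin: centre of its underside, at table height; x and y along its sides, z up.
- long_tray: Long steel tray for the case, fixed: outside 180 x 90 mm, inside 170 x 80 mm, 10 mm high, its inner floor 5 mm above the table. Origin: centre of its underside, at table height; x along the 180 mm side, y along the 90 mm side, z up. Either way round will do for the case.
- jar: Open glass jar, 42 mm across the rim, 60 mm high, loose, standing on the table between the stack and the long tray; a bystander to leave alone. Origin: centre of its underside; z up.
Mind the look-alikes: they are no part of the job. Leave any green or pink look-alike of the tin alone.

How it is judged:
By the outcome, as a careful person would: the job done as asked, in the order asked, and still so for the second after the job is handed in, with the robot touching nothing.
It also fails if it takes over 96 s, if anything falls off the work surface, if the arm or the gripper's body presses on something with over 40 N, if the wrist force passes 120 N, or if a joint passes its speed limit or range.

## Working session

There is one attempt and no reset: what is moved stays moved. The work goes in short steps, Python scripts to look and compute and a tool call to move; the robot and the scene stay as the last step left them, time stands still between calls to the robot, and variables do not carry over. Pictures are saved under pics/ and viewed, at most 14 in all, crops included, and the job is handed in when it is done.

Besides the shell and the picture viewer there is one more tool, called after "Call:" in YAML: its name, and indented under it one key for each argument. apply_moves: Moves the arm, as the interface text tells. Its arguments: {"type":"object","properties":{"hand":{"type":"array"},"dp":{"type":"array"},"spin":{"type":"array"}},"required":["hand","dp","spin"]}

```bash
mkdir -p pics; ls
python3 - <<'E'
from workcell import manip, read_camera
import cv2,numpy as np
for n in("top","side"):
    c=read_camera(n); cv2.imwrite(f"pics/{n}0.png",c["frame"]); print(n,c["fovy"],c["cx"],c["cy"],c["distortion"],np.round(c["T"],3).tolist())
print(manip.observe(), manip.hold_point_z)
E
```

```text
pics
top 56.883760900946314 323.8625580503355 237.8246611243252 [0.02862681 0.         0.         0.         0.        ] [[-0.03, 0.976, -0.214, 0.329], [-1.0, -0.029, 0.006, -0.027], [-0.0, 0.214, 0.977, 0.802], [0.0, 0.0, 0.0, 1.0]]
side 50.63055035043887 329.4922335281432 241.83548961522686 [0.00860939 0.         0.         0.         0.        ] [[-0.946, 0.22, -0.24, 0.234], [-0.324, -0.58, 0.747, 0.703], [0.025, 0.784, 0.62, 0.658], [0.0, 0.0, 0.0, 1.0]]
{'clock': 0.1, 'joint_pos': array([-1.40860844e+00,  3.00409586e-01,  1.52151147e+00,  4.93924448e-07,
        1.32074538e+00, -6.65923346e-02]), 'joint_vel': array([-0.00074993,  0.00070894, -0.00138873, -0.00114629, -0.00181866,
        0.00074315]), 'tau': array([-3.91006267e-05, -5.44379139e+01, -3.62373340e+01, -1.86545299e-04,
        3.01793436e-03,  4.16731575e-05]), 'position': array([ 0.1247005 , -0.53545366,  0.23078452]), 'eef_rot': array([-5.36292757e-04,  9.93464446e-01,  1.14140728e-01, -2.54136173e-05]), 'ft_force': array([0.11915101, 0.26478097, 0.26720548]), 'ft_torque': array([-0.06676082,  0.03229574,  0.0306966 ]), 'grip_force': 0.0, 'finger_gap': 0.08531447436621004} -0.0187
```

View pics/top0.png

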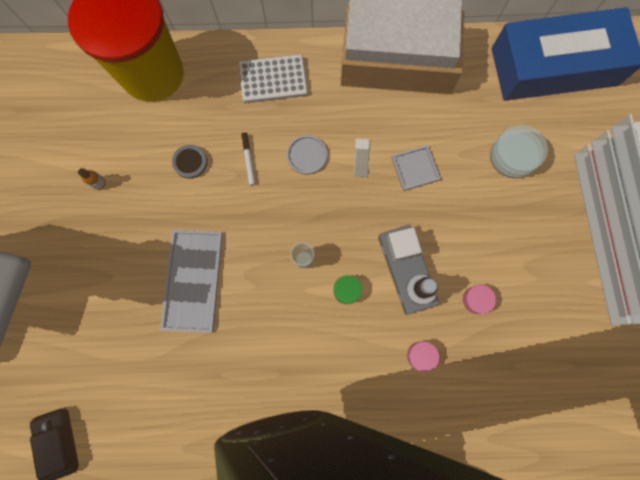

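View pics/side0.png

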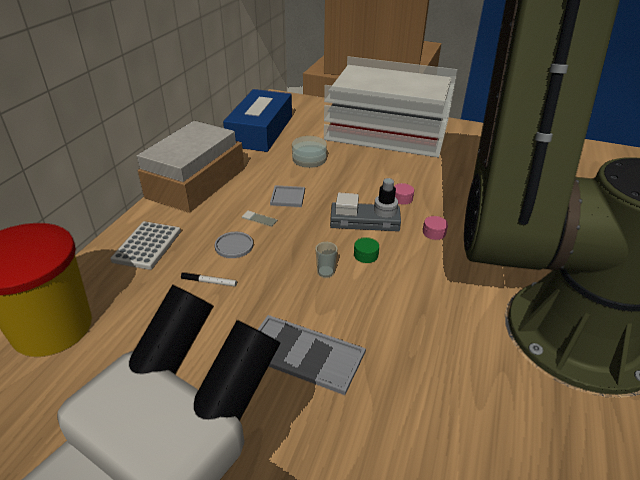

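The top view shows the stack at about (410,270), with the eyepiece at (425,288). These could be mistaken for the tin: the green one at (348,290) and the pinks at (480,299) and (424,356). The real tin is the aluminium one under the eyepiece, at (422,290). Holders in the top view:
- **Eyepiece stand:** (190,161)
- **Round tray:** (308,155). The glass dish at (519,152) is not it.
- **Square tray:** (416,168)
- **Long tray:** (192,282)
- **Jar:** (303,255)

```bash
cat > h.py <<'E'
import cv2,numpy as np
from workcell import manip, read_camera
from scipy.spatial.transform import Rotation as R
def ray(c,uv,z):
    f=240/np.tan(np.radians(c["fovy"]/2)); K=np.array([[f,0,c["cx"]],[0,f,c["cy"]],[0,0,1]])
    p=cv2.undistortPoints(np.array(uv,float).reshape(-1,1,2),K,np.array(c["distortion"],float)).reshape(-1,2)
    d=np.c_[p[:,0],-p[:,1],-np.ones(len(p))]@np.array(c["T"])[:3,:3].T; o=np.array(c["T"])[:3,3]
    return (o+d*((z-o[2])/d[:,2])[:,None])[:,:2]
def proj(c,P):
    f=240/np.tan(np.radians(c["fovy"]/2)); K=np.array([[f,0,c["cx"]],[0,f,c["cy"]],[0,0,1]])
    T=np.array(c["T"]); q=(np.atleast_2d(P)-T[:3,3])@T[:3,:3]; q=q*[1,-1,-1]
    return cv2.projectPoints(q.reshape(-1,1,3),np.zeros(3),np.zeros(3),K,np.array(c["distortion"],float))[0].reshape(-1,2)
def rot(): 
    q=manip.observe()["eef_rot"]; return R.from_quat([q[1],q[2],q[3],q[0]]).as_matrix()
def go(xyz,yaw=None):
    """shift in tool cm to world target; yaw = world direction angle (rad) for tool y axis -> spin deg"""
    s=manip.observe(); M=rot(); d=M.T@(np.array(xyz)-s["position"])*100
    a=np.arctan2(M[1,1],M[0,1]); out=None
    if yaw is not None:
        e=(yaw-a+np.pi/2)%np.pi-np.pi/2; out=-np.degrees(e)
    print("pos",np.round(s["position"],4),"tooly ang",round(a,3),"j6",round(s["joint_pos"][5],2),"shift cm",np.round(d,2),"spin",out,"F",np.round(s["ft_force"],1),"t",round(s["clock"],2))
E
python3 - <<'E'
from h import *
c=read_camera("top"); im=c["frame"]
hsv=cv2.cvtColor(im,cv2.COLOR_BGR2HSV); m=(hsv[...,1]<70).astype(np.uint8)*255
def blob(n,x0,y0,x1,y1,z):
    q=np.zeros_like(m); q[y0:y1,x0:x1]=m[y0:y1,x0:x1]; q=cv2.morphologyEx(q,cv2.MORPH_CLOSE,np.ones((3,3)))
    k=max(cv2.findContours(q,cv2.RETR_EXTERNAL,cv2.CHAIN_APPROX_NONE)[0],key=cv2.contourArea)
    w=ray(c,k.reshape(-1,2),z); r=cv2.minAreaRect((w*1000).astype(np.float32)); print(n,np.round(r[0],1),np.round(r[1],1),round(r[2],1))
blob("stand",165,140,215,185,.012);blob("round",282,130,335,180,.009)
blob("square",385,140,447,196,.009);blob("long",155,225,228,340,.010);blob("jar",288,238,320,272,.05);blob("stackall",372,218,445,320,.03)
cv2.imwrite("pics/c1.png",np.hstack([cv2.resize(im[210:330,365:515],(600,480),interpolation=cv2.INTER_CUBIC)]))
s=read_camera("side");cv2.imwrite("pics/c2.png",cv2.resize(s["frame"][165:245,310:450],(700,400),interpolation=cv2.INTER_CUBIC))
E
```

```text
stand [658.4 218.7] [64.4 64.3] 88.5
round [667.7  -3.6] [78.3 77.3] 88.3
square [ 634.7 -209.1] [73.9 75.2] 15.2
long [433.1 206.8] [ 92.7 181. ] 85.7
jar [465.4   7. ] [38.1 40.2] 88.3
stackall [ 439.8 -180.5] [148.3  70.2] 16.0
```

View pics/c1.png

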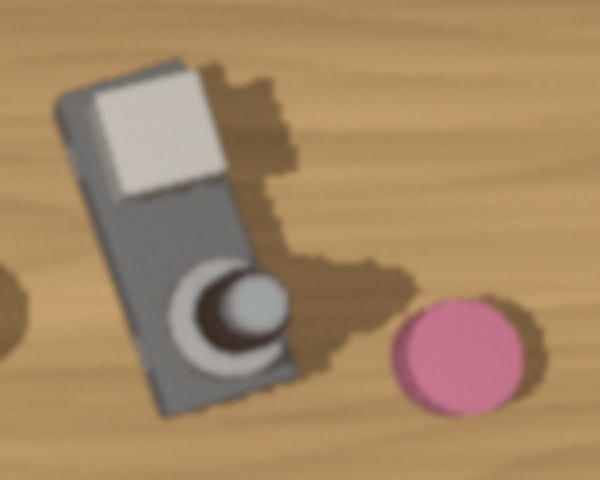

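Run:
```python
from h import *
c=read_camera("top")
f=lambda p:np.array(p)/4+[365,210]
case=ray(c,f([(57,98),(183,60),(298,372),(165,415)]),.03); box=ray(c,f([(95,97),(195,70),(227,167),(124,198)]),.058)
ang=lambda a,b:round(np.degrees(np.arctan2(*(b-a)[::-1])),1)
print("case",case.mean(0),ang(case[3],case[0]),ang(case[2],case[1])); print("box",box.mean(0),ang(box[3],box[0]),ang(box[2],box[1]),ang(box[1],box[0]))
print("eyep top",ray(c,f([(257,303)]),.106),"tin",ray(c,f([(231,317)]),.058))
# side-view
s=read_camera("side"); print("pred side eyep/tin/box", proj(s,[list(ray(c,f([(257,303)]),.106)[0])+[.106],list(box.mean(0))+[.058]]))
e=ray(c,f([(257,303)]),.106)[0]; go([*e,.20],np.radians(-73))
```

```text
case [ 0.438918   -0.17885584] 15.2 15.7
box [ 0.4783748  -0.17023581] 12.2 13.7 103.7
eyep top [[ 0.39955922 -0.19407841]] tin [[ 0.3989028  -0.19430137]]
pred side eyep/tin/box [[387.75223251 181.80578824]
 [346.98292477 199.53839791]]
pos [ 0.1247 -0.5356  0.2311] tooly ang -1.342 j6 -0.07 shift cm [ 34.51 -27.02   3.12] spin -3.889335988942911 F [ 0.2 -0.2 -1.1] t 0.3
```

View pics/c2.png

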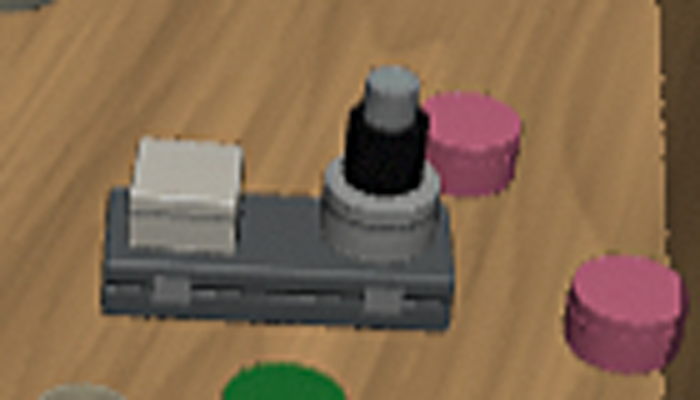

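The side crop shows the eyepiece on the aluminium tin, with its top at side pixel (388,181). Predicted from the top view it was (388,182), so the choice and position are confirmed. I'll approach now.

Call:
apply_moves:
  hand: [1,1,1,1,1,1,1,1,1,1]
  dp:
    - [3.45,-2.7,0.3]
    - [3.45,-2.7,0.3]
    - [3.45,-2.7,0.3]
    - [3.45,-2.7,0.3]
    - [3.45,-2.7,0.3]
    - [3.45,-2.7,0.3]
    - [3.45,-2.7,0.3]
    - [3.45,-2.7,0.3]
    - [3.45,-2.7,0.3]
    - [3.45,-2.7,0.3]
  spin: [0,0,0,0,0,0,0,0,0,0]

```text
clock: 1.55
position: [0.4003, -0.1932, 0.2013]
eef_rot: [0.0, 0.993, 0.114, 0.0]
ft_force: [0.1, -0.4, -0.4]
finger_gap: 0.0856
grip_force: 0.0
```

Run:
```python
from h import *
go([.3993,-.1942,.067],np.radians(-73))
w=read_camera("wrist"); cv2.imwrite("pics/w1.png",w["frame"])
print(proj(w,[[.3993,-.1942,.106],[.399,-.194,.058],[.4784,-.1702,.058]]).round())
```

```text
pos [ 0.4003 -0.1932  0.2013] tooly ang -1.342 j6 0.81 shift cm [-0.12  0.07 13.43] spin -3.891369508405756 F [ 0.1 -0.4 -0.4] t 1.55
[[322. 237.]
 [322. 217.]
 [314.  91.]]
```

View pics/w1.png

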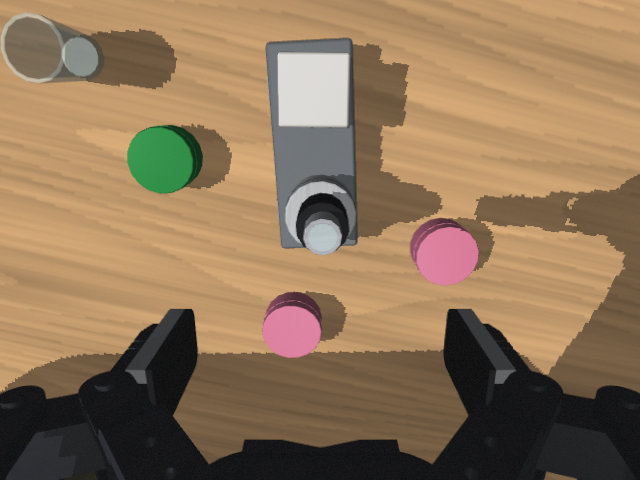

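The wrist view shows the eyepiece top at (322,237), the tin at (321,215) and the box at (314,90). All are within 2 px of prediction. Descending.

Call:
apply_moves:
  hand: [1,1,1,1,1,0,0,0,0,0]
  dp:
    - [-0.12,0.07,4]
    - [0,0,4]
    - [0,0,3]
    - [0,0,2.4]
    - [0,0,0]
    - [0,0,0]
    - [0,0,0]
    - [0,0,0]
    - [0,0,0]
    - [0,0,0]
  spin: [-3.9,0,0,0,0,0,0,0,0,0]

```text
clock: 2.85
position: [0.3988, -0.1955, 0.0682]
eef_rot: [0.0, 0.989, 0.148, 0.0]
ft_force: [-2.6, 1.6, 10.6]
finger_gap: 0.0311
grip_force: 58.6
```

Call:
apply_moves:
  hand: [0,0,0,0,0,0]
  dp:
    - [0,0,0]
    - [0,0,0]
    - [0,0,-0.5]
    - [0,0,-2]
    - [0,0,-3]
    - [0,0,0]
  spin: [0,0,0,0,0,0]

```text
clock: 3.6
position: [0.3993, -0.1959, 0.1242]
eef_rot: [0.001, 0.989, 0.148, 0.001]
ft_force: [-0.8, 0.0, -1.7]
finger_gap: 0.0309
grip_force: 59.5
```

Run:
```python
from h import *
go([.6584,.2187,.12])
w=read_camera("wrist"); s=read_camera("side")
cv2.imwrite("pics/w2.png",np.hstack([cv2.resize(w["frame"],(400,300)),cv2.resize(s["frame"][120:240,310:470],(400,300))]))
```

```text
pos [ 0.3993 -0.1959  0.1242] tooly ang -1.274 j6 0.74 shift cm [ 36.9  -32.07   0.42] spin None F [-0.8  0.  -1.7] t 3.6
```

View pics/w2.png

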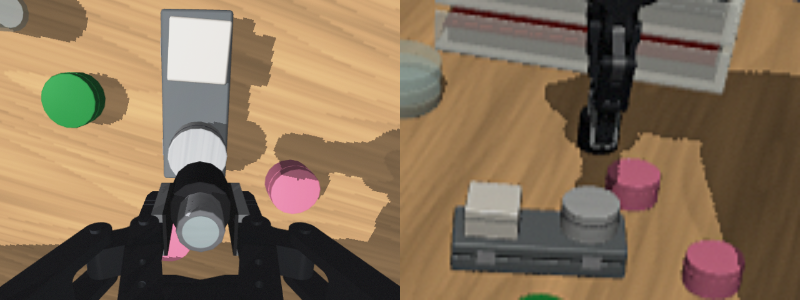

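The wrist view shows the eyepiece held at about (200,205) in the half-scale image. The tin and box are undisturbed in the side view. I'll check the eyepiece for tilt against the projection.

Run:
```python
from h import *
w=read_camera("wrist"); p=manip.observe()["position"]; M=rot()
t=np.linspace(0,2*np.pi,40); im=w["frame"].copy()
for h,r,col in((.048,.0115,(0,0,255)),(.030,.0115,(0,255,0)),(.030,.017,(255,255,0)),(0,.017,(255,0,255))):
    P=np.c_[p[0]+r*np.cos(t),p[1]+r*np.sin(t),np.full(40,p[2]-.009+h)]
    cv2.polylines(im,[proj(w,P).round().astype(np.int32)],True,col,1)
print(M.round(3)); cv2.imwrite("pics/w3.png",cv2.resize(im[220:430,200:450],(750,630))[:600])
```

```text
[[ 0.956  0.293 -0.001]
 [ 0.293 -0.956  0.   ]
 [-0.001 -0.001 -1.   ]]
```

View pics/w3.png

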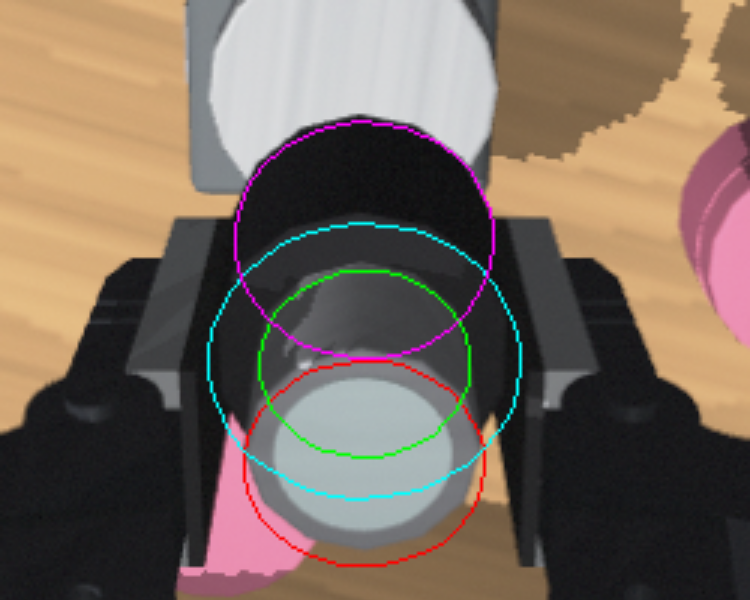

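The eyepiece is upright and seated as expected: the barrel-bottom contour falls on the prediction. Carrying it to the stand.

Call:
apply_moves:
  hand: [0,0,0,0,0,0,0,0,0,0]
  dp:
    - [2,-1.8,0]
    - [3.8,-3.3,0]
    - [4.2,-3.7,0]
    - [4.8,-4.2,0]
    - [4.8,-4.2,0]
    - [4.8,-4.1,0]
    - [4.7,-4.1,0]
    - [4,-3.4,0.2]
    - [2.6,-2.2,0.2]
    - [1.2,-1.1,0]
  spin: [0,0,0,0,0,0,0,0,0,0]

```text
clock: 5.0
position: [0.6556, 0.2184, 0.1159]
eef_rot: [0.0, 0.989, 0.149, -0.001]
ft_force: [0.3, -1.6, -0.5]
finger_gap: 0.031
grip_force: 59.6
```

Call:
apply_moves:
  hand: [0,0]
  dp:
    - [0,0,2]
    - [0,0,0]
  spin: [0,0]

```text
clock: 5.25
position: [0.6542, 0.2157, 0.0946]
eef_rot: [0.0, 0.989, 0.148, -0.003]
ft_force: [-0.4, -0.1, -1.4]
finger_gap: 0.0308
grip_force: 59.6
```

Run:
```python
from h import *
go([.6584,.2187,.0145])
w=read_camera("wrist"); cv2.imwrite("pics/w4.png",w["frame"]); print(proj(w,[[.6584,.2187,.004]]))
```

```text
pos [0.6542 0.2157 0.0946] tooly ang -1.274 j6 1.54 shift cm [ 0.54 -0.16  8.01] spin None F [-0.4 -0.1 -1.4] t 5.25
[[318.49526016 228.68602272]]
```

View pics/w4.png

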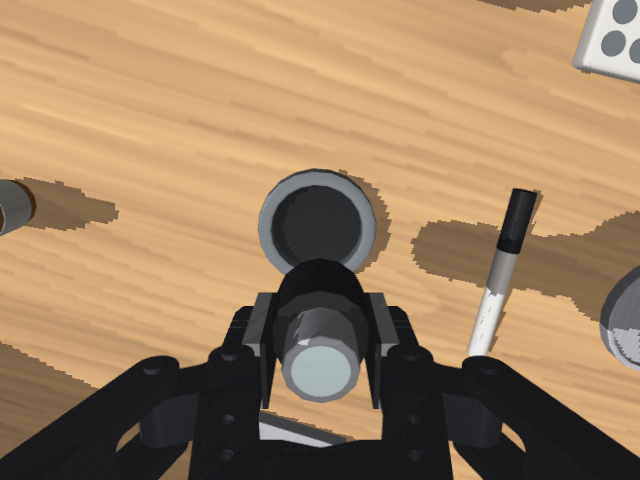

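The stand floor is at (317,229), as predicted. Lowering.

Call:
apply_moves:
  hand: [0,0,0,0,0,0]
  dp:
    - [0.55,-0.15,1.5]
    - [0,0,2.5]
    - [0,0,2]
    - [0,0,1.3]
    - [0,0,0.4]
    - [0,0,0]
  spin: [0,0,0,0,0,0]

```text
clock: 6.05
position: [0.6608, 0.2199, 0.0216]
eef_rot: [-0.0, 0.989, 0.148, 0.0]
ft_force: [-0.1, 0.2, -1.4]
finger_gap: 0.0312
grip_force: 59.6
```

Call:
apply_moves:
  hand: [0,0,0]
  dp:
    - [0,0,0.15]
    - [0,0,0.15]
    - [0,0,0]
  spin: [0,0,0]

```text
clock: 6.42
position: [0.6606, 0.2198, 0.0184]
eef_rot: [-0.0, 0.989, 0.148, 0.0]
ft_force: [-0.1, 0.0, -1.4]
finger_gap: 0.0312
grip_force: 59.6
```

Call:
apply_moves:
  hand: [0,0,0,0,0]
  dp:
    - [-0.2,0,0.2]
    - [0,0,0.15]
    - [0,0,0.1]
    - [0,0,0.05]
    - [0,0,0]
  spin: [0,0,0,0,0]

```text
clock: 7.05
position: [0.6587, 0.2193, 0.0143]
eef_rot: [0.0, 0.989, 0.148, 0.0]
ft_force: [-7.1, -1.6, 8.6]
finger_gap: 0.0311
grip_force: 60.4
```

Contact is at the expected height, so I'll release and retreat.

Call:
apply_moves:
  hand: [0.48,0.55,0.6,0.6,0.6,0.6,0.6,0.6,0.8,1]
  dp:
    - [0,0,0]
    - [0,0,0]
    - [0,0,0]
    - [0,0,-0.5]
    - [0,0,-2]
    - [0,0,-4]
    - [0,0,-4]
    - [0,0,0]
    - [-4,2.5,0]
    - [-4,2.5,0]
  spin: [0,0,0,0,0,0,0,0,0,0]

```text
clock: 8.3
position: [0.5957, 0.1473, 0.1184]
eef_rot: [0.0, 0.989, 0.148, -0.0]
ft_force: [0.5, -1.1, -0.6]
finger_gap: 0.0837
grip_force: 0.0
```

Run:
```python
from h import *
go([.399,-.1943,.15],np.radians(-74.6))
w=read_camera("wrist"); s=read_camera("top"); 
cv2.imwrite("pics/w5.png",np.hstack([cv2.resize(w["frame"],(400,300)),cv2.resize(s["frame"][115:205,130:250],(400,300))]))
```

```text
pos [0.5957 0.1473 0.1184] tooly ang -1.273 j6 1.46 shift cm [-28.82  26.9   -3.16] spin 1.6435074204164164 F [ 0.5 -1.1 -0.6] t 8.3
```

View pics/w5.png

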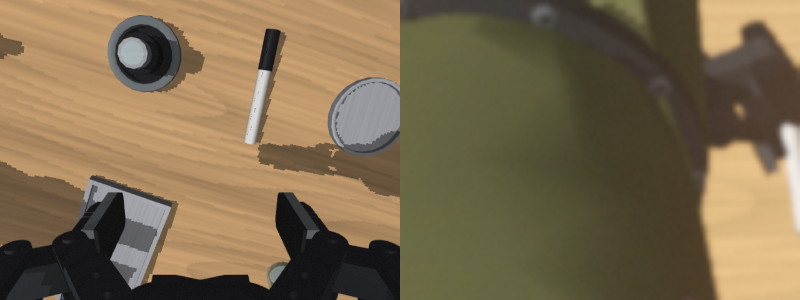

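The eyepiece stands upright in the stand at (145,53). Next is the tin.

Call:
apply_moves:
  hand: [1,1,1,1,1,1,1,1,1,1]
  dp:
    - [-2,2,-0.5]
    - [-3.5,3.3,-1]
    - [-4,3.7,-1]
    - [-4.2,3.9,0]
    - [-4.2,3.9,0]
    - [-4.2,3.9,0]
    - [-3.7,3.4,0]
    - [-2,1.8,0]
    - [-1,1,0]
    - [0,0,0]
  spin: [0,1.6,0,0,0,0,0,0,0,0]

```text
clock: 9.65
position: [0.3927, -0.1891, 0.1435]
eef_rot: [0.0, 0.991, 0.134, 0.0]
ft_force: [0.4, 0.7, 0.3]
finger_gap: 0.0856
grip_force: 0.0
```

Run:
```python
from h import *
w=read_camera("wrist"); g=cv2.cvtColor(w["frame"],cv2.COLOR_BGR2HSV)
print(proj(w,[[.399,-.1943,.058],[.4784,-.1702,.058]]).round())
m=((g[...,1]<40)&(g[...,2]>140)).astype(np.uint8)
for k in cv2.findContours(m,cv2.RETR_EXTERNAL,cv2.CHAIN_APPROX_NONE)[0]:
    if cv2.contourArea(k)>1500:
        W=ray(w,k.reshape(-1,2),.058); print(cv2.boundingRect(k),cv2.minAreaRect((W*1000).astype(np.float32)),cv2.minEnclosingCircle((W*1000).astype(np.float32)))
go([.399,-.1943,.035],np.radians(-74.6))
```

```text
[[333. 233.]
 [330.  75.]]
(287, 189, 88, 84) ((399.0276184082031, -192.61244201660156), (48.20729446411133, 49.00822448730469), 20.251359939575195) ((399.08941650390625, -192.64840698242188), 24.61586570739746)
(284, 24, 93, 98) ((478.8996276855469, -169.343505859375), (45.1492805480957, 45.064083099365234), 12.74793815612793) ((478.9898986816406, -169.412109375), 31.119976043701172)
pos [ 0.3929 -0.1886  0.1434] tooly ang -1.302 j6 0.77 shift cm [ 0.43  0.71 10.84] spin 0.003069773090223487 F [-0.2 -0.3  0.3] t 9.7
```

Call:
apply_moves:
  hand: [1,1,1,1,1,1,0,0,0,0]
  dp:
    - [0.45,0.6,2]
    - [0,0,3]
    - [0,0,3]
    - [0,0,2]
    - [0,0,0.8]
    - [0,0,0]
    - [0,0,0]
    - [0,0,0]
    - [0,0,0]
    - [0,0,0]
  spin: [0,0,0,0,0,0,0,0,0,0]

```text
clock: 10.95
position: [0.3988, -0.1937, 0.0364]
eef_rot: [0.0, 0.991, 0.134, 0.001]
ft_force: [-3.2, 2.7, 12.7]
finger_gap: 0.0479
grip_force: 60.1
```

Call:
apply_moves:
  hand: [0,0]
  dp:
    - [0,0,0]
    - [0,0,0]
  spin: [0,0]

```text
clock: 11.2
position: [0.3988, -0.1936, 0.0364]
eef_rot: [0.0, 0.991, 0.134, 0.001]
ft_force: [-4.1, 3.7, 12.2]
finger_gap: 0.0482
grip_force: 60.1
```

Call:
apply_moves:
  hand: [0,0,0,0,0,0]
  dp:
    - [0,0,-0.5]
    - [0,0,-1.5]
    - [0,0,-3]
    - [0,0,-3]
    - [0,0,0]
    - [0,0,0]
  spin: [0,0,0,0,0,0]

```text
clock: 11.95
position: [0.3981, -0.1933, 0.115]
eef_rot: [-0.0, 0.991, 0.134, -0.0]
ft_force: [-0.4, -0.3, -0.7]
finger_gap: 0.0478
grip_force: 62.2
```

Run:
```python
from h import *
go([.6677,-.0036,.10])
p=manip.observe()["position"]
w=read_camera("wrist"); im=w["frame"].copy(); t=np.linspace(0,2*np.pi,60)
for h in(0,.028): cv2.polylines(im,[proj(w,np.c_[p[0]+.025*np.cos(t),p[1]+.025*np.sin(t),np.full(60,p[2]-.0055+h)]).round().astype(np.int32)],True,(0,0,255),1)
cv2.imwrite("pics/w6.png",cv2.resize(im,(560,420)))
```

```text
pos [ 0.3981 -0.1933  0.115 ] tooly ang -1.302 j6 0.77 shift cm [ 31.03 -11.13   1.49] spin None F [-0.4 -0.3 -0.7] t 11.95
```

View pics/w6.png

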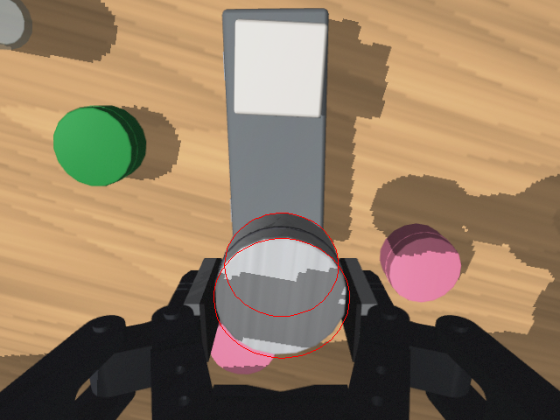

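The tin is held upright, matching the prediction at (281,290). Carrying it to the round tray.

Call:
apply_moves:
  hand: [0,0,0,0,0,0,0,0,0,0]
  dp:
    - [2,-0.7,0]
    - [3.7,-1.3,0]
    - [4.3,-1.5,0]
    - [4.5,-1.6,0]
    - [4.5,-1.6,0]
    - [4.5,-1.6,0]
    - [4,-1.5,0]
    - [2.3,-0.9,1]
    - [1.2,-0.4,1]
    - [0,0,0]
  spin: [0,0,0,0,0,0,0,0,0,0]

```text
clock: 13.25
position: [0.667, -0.004, 0.0932]
eef_rot: [-0.0, 0.991, 0.134, -0.002]
ft_force: [-1.1, -0.4, -2.3]
finger_gap: 0.0479
grip_force: 62.1
```

Run:
```python
from h import *
go([.6677,-.0036,.0115])
```

```text
pos [ 0.667  -0.004   0.0932] tooly ang -1.302 j6 1.24 shift cm [ 0.1  -0.02  8.17] spin None F [-1.1 -0.4 -2.3] t 13.25
```

Call:
apply_moves:
  hand: [0,0,0,0,0,0,0]
  dp:
    - [0,0,1.5]
    - [0,0,2.5]
    - [0,0,2.2]
    - [0,0,1.3]
    - [0,0,0.2]
    - [0,0,0.1]
    - [0,0,0]
  spin: [0,0,0,0,0,0,0]

```text
clock: 14.12
position: [0.6681, -0.0041, 0.018]
eef_rot: [0.0, 0.991, 0.134, 0.001]
ft_force: [-0.5, -0.1, -1.0]
finger_gap: 0.0481
grip_force: 62.1
```

Call:
apply_moves:
  hand: [0,0,0,0,0,0,0]
  dp:
    - [0,0,0.2]
    - [0,0,0.15]
    - [0,0,0.1]
    - [0,0,0.1]
    - [0,0,0.1]
    - [0,0,0.05]
    - [0,0,0]
  spin: [0,0,0,0,0,0,0]

```text
clock: 15.0
position: [0.6678, -0.0041, 0.0106]
eef_rot: [0.0, 0.991, 0.134, 0.0]
ft_force: [-2.3, -0.8, 3.1]
finger_gap: 0.0479
grip_force: 62.5
```

Call:
apply_moves:
  hand: [0.68,0.75,0.8,0.8,0.8,0.8,1,1,1,1]
  dp:
    - [0,0,0]
    - [0,0,0]
    - [0,0,0]
    - [0,0,-0.5]
    - [0,0,-2]
    - [0,0,-4]
    - [-3,1.5,-4]
    - [-4.5,1.5,-2]
    - [-4,1.5,0]
    - [-2,0,0]
  spin: [0,0,0,0,0,0,0,0,0,0]

```text
clock: 16.25
position: [0.5485, -0.0846, 0.1373]
eef_rot: [0.0, 0.991, 0.133, 0.001]
ft_force: [0.1, 0.3, -0.0]
finger_gap: 0.0853
grip_force: 0.0
```

Run:
```python
from h import *
go([.4787,-.1697,.035],np.radians(-77.1))
w=read_camera("wrist"); cv2.imwrite("pics/w7.png",cv2.resize(w["frame"],(480,360)))
print(proj(w,[[.6677,-.0036,.032]])*.75)
```

```text
pos [ 0.5485 -0.0846  0.1373] tooly ang -1.303 j6 1.08 shift cm [-9.    6.35 10.22] spin 2.4254252954416002 F [ 0.1  0.3 -0. ] t 16.25
[[173.82257754 -15.24006121]]
```

View pics/w7.png

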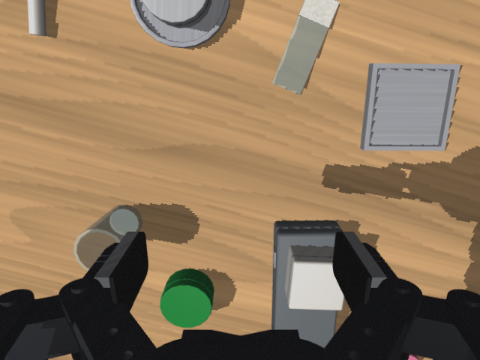

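The tin sits in the round tray at (180,10), and the square tray is clear at (411,107). Next is the box.

Call:
apply_moves:
  hand: [1,1,1,1,1,1,1,1,1,1]
  dp:
    - [-2,1.5,0]
    - [-3,2,0]
    - [-2.5,1.7,0]
    - [-1.5,1.15,1]
    - [0,0,2]
    - [0,0,3]
    - [0,0,2.5]
    - [0,0,1.2]
    - [0,0,0.4]
    - [0,0,0]
  spin: [0,2.4,0,0,0,0,0,0,0,0]

```text
clock: 17.55
position: [0.4785, -0.1672, 0.0348]
eef_rot: [0.0, 0.994, 0.113, 0.0]
ft_force: [0.1, 1.1, -1.0]
finger_gap: 0.0855
grip_force: 0.0
```

Run:
```python
from h import *
go([.4787,-.1697,.035],np.radians(-77.1))
```

```text
pos [ 0.4785 -0.1672  0.0348] tooly ang -1.344 j6 0.94 shift cm [-0.04  0.25 -0.02] spin 0.11586474442739719 F [ 0.1  1.1 -1. ] t 17.55
```

Call:
apply_moves:
  hand: [1,0,0,0,0,0,0,0,0,0]
  dp:
    - [0,0.25,0]
    - [0,0,0]
    - [0,0,0]
    - [0,0,0]
    - [0,0,0]
    - [0,0,0]
    - [0,0,-0.5]
    - [0,0,-2]
    - [0,0,-3]
    - [0,0,-1]
  spin: [0,0,0,0,0,0,0,0,0,0]

```text
clock: 18.8
position: [0.4792, -0.1698, 0.1008]
eef_rot: [0.001, 0.994, 0.113, 0.001]
ft_force: [0.7, 0.0, -1.3]
finger_gap: 0.0451
grip_force: 61.3
```

Run:
```python
from h import *
go([.6347,-.2091,.09],np.radians(-74.8))
p=manip.observe()["position"]; M=rot()
w=read_camera("wrist"); im=w["frame"].copy()
for h in(0,.028): 
    P=[p+M@[a*.023,b*.023,.005-h] for a,b in((1,1),(1,-1),(-1,-1),(-1,1))]
    cv2.polylines(im,[proj(w,P).round().astype(np.int32)],True,(0,0,255),1)
t=read_camera("top")["frame"][130:190,270:345]
cv2.imwrite("pics/w8.png",np.hstack([cv2.resize(im,(400,300)),cv2.resize(t,(375,300))]))
```

```text
pos [ 0.4792 -0.1698  0.1008] tooly ang -1.344 j6 0.93 shift cm [14.26  7.33  1.12] spin -2.1921212507874808 F [ 0.7  0.  -1.3] t 18.8
```

View pics/w8.png

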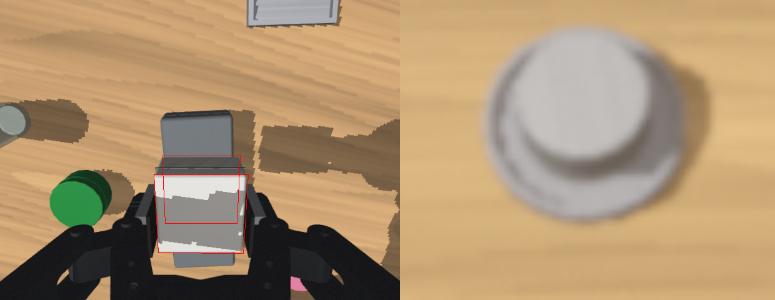

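The box is held square at (200,213). In the top crop the tin lies flat and centred in the round tray, and its upward offset is parallax. On to the square tray.

Call:
apply_moves:
  hand: [0,0,0,0,0,0,0]
  dp:
    - [2,1,0]
    - [3,1.6,0]
    - [3.5,1.8,0]
    - [3,1.5,0]
    - [2,1,0]
    - [0.76,0.43,1]
    - [0,0,0]
  spin: [0,0,0,0,0,-2.2,0]

```text
clock: 19.77
position: [0.6331, -0.2086, 0.0868]
eef_rot: [-0.001, 0.991, 0.133, -0.002]
ft_force: [-0.8, 0.0, -0.4]
finger_gap: 0.0447
grip_force: 61.3
```

Run:
```python
from h import *
go([.6347,-.2091,.0115],np.radians(-74.8))
w=read_camera("wrist"); g=cv2.cvtColor(w["frame"],cv2.COLOR_BGR2HSV)
cv2.imwrite("pics/w9.png",cv2.resize(w["frame"],(480,360))); print(proj(w,[[.6347,-.2091,.009]])*.75)
```

```text
pos [ 0.6331 -0.2086  0.0868] tooly ang -1.304 j6 0.93 shift cm [0.16 0.11 7.53] spin 0.06850215340478166 F [-0.8  0.  -0.4] t 19.77
[[242.47131531 181.51563666]]
```

View pics/w9.png

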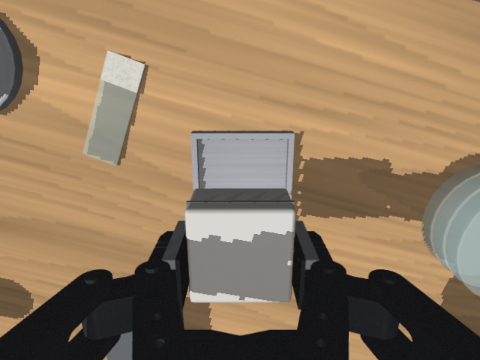

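The tray spans columns 191–294 and is aligned with the box. Lowering.

Call:
apply_moves:
  hand: [0,0,0,0,0,0,0,0,0]
  dp:
    - [0.1,0.1,1.5]
    - [0,0,2.5]
    - [0,0,1.9]
    - [0,0,0.8]
    - [0,0,0.2]
    - [0,0,0.2]
    - [0,0,0.15]
    - [0,0,0.15]
    - [0,0,0]
  spin: [0,0,0,0,0,0,0,0,0]

```text
clock: 20.95
position: [0.6353, -0.2096, 0.0153]
eef_rot: [-0.0, 0.991, 0.132, -0.0]
ft_force: [0.1, 0.0, -0.9]
finger_gap: 0.0446
grip_force: 61.3
```

Call:
apply_moves:
  hand: [0,0,0,0,0,0,0]
  dp:
    - [0,0,0.15]
    - [0,0,0.1]
    - [0,0,0.1]
    - [0,0,0.1]
    - [0,0,0.05]
    - [0,0,0.05]
    - [0,0,0]
  spin: [0,0,0,0,0,0,0]

```text
clock: 21.82
position: [0.6353, -0.2096, 0.0097]
eef_rot: [-0.0, 0.991, 0.132, -0.0]
ft_force: [0.2, -0.2, -0.7]
finger_gap: 0.0448
grip_force: 61.3
```

Call:
apply_moves:
  hand: [0,0,0]
  dp:
    - [0,0,0.05]
    - [0,0,0.05]
    - [0,0,0]
  spin: [0,0,0]

```text
clock: 22.2
position: [0.6354, -0.2096, 0.0089]
eef_rot: [0.0, 0.991, 0.132, 0.0]
ft_force: [0.0, 0.1, 0.5]
finger_gap: 0.0448
grip_force: 61.4
```

Contact is just beginning, so I'll release.

Call:
apply_moves:
  hand: [0,0.63,0.7,0.75,0.75,0.75,0.75,1,1,1]
  dp:
    - [0,0,0.05]
    - [0,0,0]
    - [0,0,0]
    - [0,0,0]
    - [0,0,-0.5]
    - [0,0,-2]
    - [0,0,-4]
    - [-4,0,-4]
    - [-5,-1,-1]
    - [-5,-1,0]
  spin: [0,0,0,0,0,0,0,0,0,0]

```text
clock: 23.45
position: [0.4941, -0.2273, 0.1258]
eef_rot: [0.001, 0.991, 0.132, 0.002]
ft_force: [0.4, -0.5, 0.3]
finger_gap: 0.0854
grip_force: 0.0
```

Run:
```python
from h import *
w=read_camera("wrist"); g=cv2.cvtColor(w["frame"],cv2.COLOR_BGR2HSV)
cv2.imwrite("pics/w10.png",cv2.resize(w["frame"],(480,360)))
go([.4389,-.1789,.006],np.radians(-74.5)); print(proj(w,[[.4389,-.1789,.03],[.6347,-.2091,.032]])*.75)
```

```text
pos [ 0.4887 -0.2269  0.1242] tooly ang -1.306 j6 0.8 shift cm [-3.53 -5.92 11.83] spin -0.34222560182299017 F [-0.7 -0.8  0.9] t 23.5
[[165.92804576 223.71608082]
 [270.23508366 -26.99409359]]
```

View pics/w10.png

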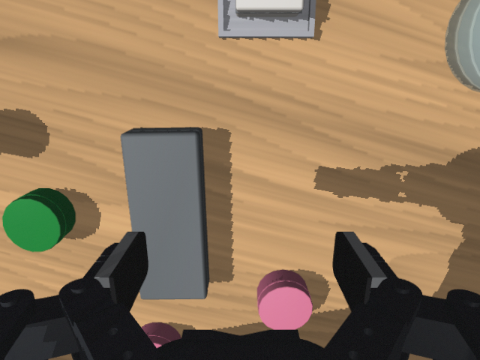

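The wrist view shows the case clear, with top-face corners at about (122,133), (201,132), (208,298) and (142,298). The box is in its tray at (268,5) and a pink tin is at (285,300). That uses up the picture views, so I'll work by numbers from here.

Run:
```python
from h import *
w=read_camera("wrist"); im=w["frame"]; g=cv2.cvtColor(im,cv2.COLOR_BGR2HSV)
C=ray(w,np.array([(122,133),(201,132),(208,298),(142,298)])/.75,.03); print(C.round(4).tolist(),C.mean(0))
m=((g[...,1]<70)&(g[...,2]>60)&(g[...,2]<150)).astype(np.uint8)
q=np.zeros_like(m); q[165:410,150:300]=m[165:410,150:300]
k=max(cv2.findContours(q,cv2.RETR_EXTERNAL,cv2.CHAIN_APPROX_NONE)[0],key=cv2.contourArea)
W=ray(w,k.reshape(-1,2),.03); r=cv2.minAreaRect((W*1000).astype(np.float32)); print(r, cv2.boundingRect(k))
t=np.radians(15.4); A=np.array([[np.cos(t),np.sin(t)],[-np.sin(t),np.cos(t)]])
for n,uv in(("pink",(380,400)),("green",(47,300))):
    print(n,(A@(ray(w,[uv],.028)[0]-[.4389,-.1789])).round(3))
print("jar",(A@(np.array([.4654,.007])-[.4389,-.1789])).round(3))
```

```text
[[0.4983, -0.1318], [0.5145, -0.1889], [0.3723, -0.2283], [0.3565, -0.1717]] [ 0.43539029 -0.18017416]
((440.1911315917969, -178.9921112060547), (149.0689239501953, 59.178199768066406), 15.897600173950195) (163, 167, 116, 226)
pink [-0.081 -0.098]
green [-0.007  0.113]
jar [0.075 0.172]
```

Call:
apply_moves:
  hand: [1,1,1,1,1]
  dp:
    - [-1,-1.7,0]
    - [-1.5,-2.7,0]
    - [-1,-1.5,2]
    - [0,0,3]
    - [0,0,0]
  spin: [-0.5,0,0,0,0]

```text
clock: 24.18
position: [0.4454, -0.1793, 0.0731]
eef_rot: [-0.0, 0.991, 0.137, -0.001]
ft_force: [-0.5, 0.2, 0.7]
finger_gap: 0.0851
grip_force: 0.0
```

Run:
```python
from h import *
go([.4395,-.179,.006],np.radians(-74.3))
```

```text
pos [ 0.4454 -0.1793  0.0731] tooly ang -1.296 j6 0.84 shift cm [-0.55 -0.18  6.71] spin 0.023311794570253654 F [-0.5  0.2  0.7] t 24.18
```

Call:
apply_moves:
  hand: [1,1,1,1,1,0,0,0,0,0]
  dp:
    - [-0.45,-0.15,1]
    - [0,0,2]
    - [0,0,2]
    - [0,0,1.5]
    - [0,0,0]
    - [0,0,0]
    - [0,0,0]
    - [0,0,0]
    - [0,0,0]
    - [0,0,0]
  spin: [0,0,0,0,0,0,0,0,0,0]

```text
clock: 25.42
position: [0.4412, -0.1796, 0.0094]
eef_rot: [0.0, 0.991, 0.137, 0.001]
ft_force: [-2.5, 1.0, 6.6]
finger_gap: 0.0584
grip_force: 65.2
```

Call:
apply_moves:
  hand: [0,0,0,0,0,0,0]
  dp:
    - [0,0,-0.5]
    - [0,0,-1.5]
    - [0,0,-3]
    - [0,0,-4]
    - [0,0,-4]
    - [0,0,-1]
    - [0,0,0]
  spin: [0,0,0,0,0,0,0]

```text
clock: 26.3
position: [0.4406, -0.1793, 0.1484]
eef_rot: [0.0, 0.991, 0.137, 0.0]
ft_force: [-0.9, 0.4, -3.1]
finger_gap: 0.0584
grip_force: 65.4
```

Run:
```python
from h import *
go([.4331,.2068,.15],np.radians(-94.3)); o=manip.observe(); print(o["finger_gap"],o["grip_force"],o["ft_torque"].round(2))
w=read_camera("wrist"); g=cv2.cvtColor(w["frame"],cv2.COLOR_BGR2HSV)
m=((g[...,1]<70)&(g[...,2]>60)&(g[...,2]<150)).astype(np.uint8); m[:, :180]=0; m[:,460:]=0
k=max(cv2.findContours(m,cv2.RETR_EXTERNAL,cv2.CHAIN_APPROX_NONE)[0],key=cv2.contourArea); print(cv2.boundingRect(k))
p=o["position"]; M=rot(); b=.0092
P=[p+M@[a*.075,c*.03,b-h] for h in(.03,0) for a,c in((1,1),(1,-1),(-1,-1),(-1,1))]; print(proj(w,P).round(0).tolist())
e=cv2.approxPolyDP(k,6,True).reshape(-1,2).tolist(); print(e)
```

```text
pos [ 0.4406 -0.1793  0.1484] tooly ang -1.297 j6 0.83 shift cm [  9.73 -37.37  -0.17] spin 20.009676940536423 F [-0.9  0.4 -3.1] t 26.3
0.05843330508698128 65.35886228084564 [ 0.02  0.03 -0.01]
(188, 107, 265, 345)
[[431.0, 101.0], [213.0, 101.0], [243.0, 513.0], [400.0, 513.0], [409.0, 101.0], [234.0, 101.0], [254.0, 452.0], [388.0, 453.0]]
[[219, 110], [227, 297], [216, 298], [188, 352], [207, 364], [205, 350], [228, 306], [239, 451], [245, 439], [318, 447], [396, 439], [402, 451], [412, 305], [434, 364], [452, 352], [425, 300], [412, 297], [422, 111]]
```

Call:
apply_moves:
  hand: [0,0,0,0,0,0,0,0,0,0]
  dp:
    - [0.4,-1.7,0]
    - [0.8,-3,0]
    - [1.1,-4.2,0]
    - [1.2,-4.7,0]
    - [1.2,-4.7,0]
    - [1.2,-4.7,0]
    - [1.2,-4.6,0]
    - [1.1,-4.2,0]
    - [0.9,-3.4,0]
    - [0.6,-2.2,0]
  spin: [0,0,0,0,0,0,0,0,0,0]

```text
clock: 27.6
position: [0.4314, 0.209, 0.1471]
eef_rot: [0.0, 0.991, 0.137, -0.001]
ft_force: [-0.3, -1.2, -2.5]
finger_gap: 0.059
grip_force: 65.3
```

Call:
apply_moves:
  hand: [0,0,0,0,0]
  dp:
    - [0,0,0]
    - [0,0,0]
    - [0,0,2]
    - [0,0,2]
    - [0,0,0]
  spin: [7,7,6,0,0]

```text
clock: 28.22
position: [0.4312, 0.2071, 0.1064]
eef_rot: [0.001, 0.999, -0.037, -0.002]
ft_force: [0.7, -0.5, -1.7]
finger_gap: 0.0588
grip_force: 65.3
```

Run:
```python
from h import *
go([.4331,.2068,.0155],np.radians(-94.3))
w=read_camera("wrist"); g=cv2.cvtColor(w["frame"],cv2.COLOR_BGR2HSV)
m=((g[...,1]<70)&(g[...,2]>60)).astype(np.uint8)
e=lambda th:np.array([np.cos(th),np.sin(th)]); th=np.radians(-4.3)
P=[[*(np.array([.4331,.2068])+a*.09*e(th)+b*.045*e(th+np.pi/2)),.01] for a,b in((1,1),(1,-1),(-1,-1),(-1,1))]
print("tray corners pred",proj(w,P).round().tolist())
for r in(40,60,80,100): print(r,np.flatnonzero(np.diff(m[r].astype(int))).tolist())
print("col320",np.flatnonzero(np.diff(m[:200,320].astype(int))).tolist())
```

```text
pos [0.4312 0.2071 0.1064] tooly ang -1.645 j6 2.02 shift cm [ 0.22 -0.    9.09] spin 0.044487879306380256 F [ 0.7 -0.5 -1.7] t 28.23
tray corners pred [[235.0, 67.0], [407.0, 67.0], [390.0, 363.0], [251.0, 363.0]]
40 []
60 []
80 [232, 403]
100 [233, 402]
col320 [67]
```

Call:
apply_moves:
  hand: [0,0,0,0,0,0,0,0,0]
  dp:
    - [0.3,0,1.5]
    - [0,-0.1,2.5]
    - [0,0,2.2]
    - [0,0,1.3]
    - [0,0,0.5]
    - [0,0,0.3]
    - [0,0,0.15]
    - [0,0,0.1]
    - [0,0,0]
  spin: [0,0,0,0,0,0,0,0,0]

```text
clock: 29.4
position: [0.436, 0.2077, 0.023]
eef_rot: [-0.0, 0.999, -0.037, 0.0]
ft_force: [-0.1, 0.3, -1.5]
finger_gap: 0.0585
grip_force: 65.4
```

Call:
apply_moves:
  hand: [0,0,0,0,0,0,0,0,0]
  dp:
    - [-0.1,0,0.2]
    - [0,0,0.2]
    - [0,0,0.1]
    - [0,0,0.1]
    - [0,0,0.1]
    - [0,0,0.05]
    - [0,0,0.05]
    - [0,0,0]
    - [0,0,0]
  spin: [0,0,0,0,0,0,0,0,0]

```text
clock: 30.52
position: [0.4349, 0.2078, 0.0148]
eef_rot: [-0.0, 0.999, -0.037, 0.0]
ft_force: [0.6, -0.3, -3.0]
finger_gap: 0.0585
grip_force: 65.4
```

Call:
apply_moves:
  hand: [0,0,0,0]
  dp:
    - [0,0,0.05]
    - [0,0,0.05]
    - [0,0,0.05]
    - [0,0,0]
  spin: [0,0,0,0]

```text
clock: 31.02
position: [0.435, 0.2078, 0.0144]
eef_rot: [0.0, 0.999, -0.037, 0.0]
ft_force: [-9.4, -3.2, 18.7]
finger_gap: 0.0587
grip_force: 67.8
```

Contact on the floor. Releasing and retreating.

Call:
apply_moves:
  hand: [0,0.8,0.9,1,1,1,1,1,1,1]
  dp:
    - [0,0,-0.08]
    - [0,0,0]
    - [0,0,0]
    - [0,0,0]
    - [0,0,-0.5]
    - [0,0,-2]
    - [0,0,-4]
    - [0,0,-5]
    - [0,0,-5]
    - [0,0,0]
  spin: [0,0,0,0,0,0,0,0,0,0]

```text
clock: 32.28
position: [0.4362, 0.2083, 0.1829]
eef_rot: [-0.001, 0.999, -0.037, 0.003]
ft_force: [0.1, 0.6, -1.4]
finger_gap: 0.0853
grip_force: 0.0
```

Call:
apply_moves:
  hand: [1,1,1,1,1,1,1,1,1,1]
  dp:
    - [-1,2,-0.5]
    - [-2,3.5,-1]
    - [-2,4.5,-1]
    - [-1,4.5,0]
    - [0,4.5,0]
    - [0,4.5,0]
    - [0,4.5,0]
    - [0,4.5,0]
    - [0,3,0]
    - [0,0,0]
  spin: [0,0,0,0,0,0,0,0,0,0]

```text
clock: 33.52
position: [0.348, -0.1429, 0.2034]
eef_rot: [-0.0, 0.999, -0.039, -0.001]
ft_force: [-0.6, 0.9, -1.0]
finger_gap: 0.0849
grip_force: 0.0
```

Run:
```python
from h import *
print(manip.observe()["position"])
c=read_camera("top"); s=read_camera("side")
th=np.radians(-4.3)
def cont(cam,mask,box,z,n):
    x0,y0,x1,y1=box; q=np.zeros((480,640),np.uint8); q[y0:y1,x0:x1]=mask[y0:y1,x0:x1]
    for k in sorted(cv2.findContours(q,cv2.RETR_EXTERNAL,cv2.CHAIN_APPROX_NONE)[0],key=cv2.contourArea)[-1:]:
        r=cv2.minAreaRect((ray(cam,k.reshape(-1,2),z)*1000).astype(np.float32)); print(n,np.round(r[0],1),np.round(r[1],1),round(r[2],1))
g=cv2.cvtColor(c["frame"],cv2.COLOR_BGR2HSV); S,V=g[...,1],g[...,2]
print("V in tray row 280",V[280,160:225:3].tolist()); print("tin V",V[150,285:335:3].tolist()); print("box V",V[166,390:442:3].tolist())
print("eyepiece V",V[158,165:215:3].tolist())
cont(c,(S<90)&(V<115),(160,228,225,335),.035,"case")
cont(c,(S<40)&(V>170),(285,135,332,178),.032,"tin"); cont(c,(S<40)&(V>170),(392,145,442,190),.032,"box")
print("pred eyepiece top/tin/box/case px top",proj(c,[[.6587,.2193,.052],[.6678,-.0041,.032],[.6353,-.2096,.032],[.434,.2078,.035]]).round().tolist())
cont(c,(S<70),(288,238,320,272),.05,"jar")
```

```text
[ 0.34800181 -0.14291175  0.20338024]
V in tray row 280 [125, 127, 114, 96, 122, 123, 123, 122, 121, 122, 122, 121, 121, 121, 117, 67, 86, 110, 112, 99, 128, 146]
tin V [192, 152, 148, 176, 177, 176, 175, 175, 177, 174, 175, 166, 111, 107, 132, 139, 198]
box V [188, 179, 155, 146, 160, 157, 205, 206, 206, 206, 205, 205, 204, 204, 170, 121, 130, 179]
eyepiece V [193, 194, 180, 116, 77, 117, 104, 90, 84, 68, 66, 65, 71, 88, 106, 127, 126]
case [426.  168.1] [ 26.7 157.7] 86.0
tin [668.8  -3.1] [44.2 45.5] 59.6
box [ 636.  -208.1] [45.3 46.1] 14.8
pred eyepiece top/tin/box/case px top [[182.0, 152.0], [306.0, 149.0], [418.0, 162.0], [187.0, 277.0]]
jar [466.3   7. ] [38.  42.1] 88.6
```

Run:
```python
from h import *
def fit(cam,mask,box,z,n):
    x0,y0,x1,y1=box; q=np.zeros((480,640),np.uint8); q[y0:y1,x0:x1]=mask[y0:y1,x0:x1]
    q=cv2.morphologyEx(q,cv2.MORPH_OPEN,np.ones((5,5)) if n=="case" else np.ones((2,2)))
    k=max(cv2.findContours(q,cv2.RETR_EXTERNAL,cv2.CHAIN_APPROX_NONE)[0],key=cv2.contourArea)
    r=cv2.minAreaRect((ray(cam,k.reshape(-1,2),z)*1000).astype(np.float32)); print(n,np.round(r[0],1),np.round(r[1],1),round(r[2],1))
c=read_camera("top"); g=cv2.cvtColor(c["frame"],cv2.COLOR_BGR2HSV); S,V=g[...,1],g[...,2]
fit(c,(S<90)&(V>112)&(V<130),(160,225,215,335),.035,"case")
fit(c,(V>125)&(S<60),(174,144,192,161),.052,"eyepiece top")
s=read_camera("side"); g=cv2.cvtColor(s["frame"],cv2.COLOR_BGR2HSV); print("side pred",proj(s,[[.6587,.2193,.052]]),)
e=lambda a,b:[.434+a*.075*.997+b*.03*.075,.2078-a*.075*.075+b*.03*.997,.035]
print(proj(s,[e(1,1),e(1,-1),e(-1,-1),e(-1,1)]).round().tolist())
m=((g[...,1]<90)&(g[...,2]>60)&(g[...,2]<150)).astype(np.uint8)
k=[k for k in cv2.findContours(m,cv2.RETR_EXTERNAL,cv2.CHAIN_APPROX_NONE)[0] if cv2.contourArea(k)>500]
print([cv2.boundingRect(q) for q in k]); print(g[340,240:380:5,2].tolist())
```

```text
case [409.8 211.1] [ 57.5 100.7] 86.1
eyepiece top [658.1 219.9] [23.4 21.1] 88.5
side pred [[172.27317525 302.87867519]]
[[251.0, 339.0], [269.0, 314.0], [353.0, 343.0], [338.0, 371.0]]
[(189, 413, 55, 67), (21, 351, 112, 129), (258, 315, 108, 80), (315, 241, 23, 37), (214, 226, 39, 32), (110, 221, 71, 49), (292, 125, 112, 43), (324, 105, 79, 28), (324, 85, 89, 28), (411, 35, 66, 127), (0, 0, 325, 255)]
[19, 26, 42, 30, 14, 18, 11, 5, 46, 42, 39, 79, 80, 79, 83, 41, 85, 81, 80, 78, 80, 67, 162, 144, 148, 158, 145, 157]
```

Run:
```python
from h import *
c=read_camera("top"); V=cv2.cvtColor(c["frame"],cv2.COLOR_BGR2GRAY).astype(int)
for u in (180,196): print(u,"top",list(V[226:250,u]),"bot",list(V[312:336,u]))
s=lambda a,b,z:[.434+a*.997+b*.075,.2078-a*.075+b*.997,z]
print(proj(c,[s(.075,.02,.035),s(.075,-.02,.035),s(-.075,.02,.035),s(-.075,-.02,.035),s(-.075,.02,.005)]).round(1).tolist())
```

```text
180 top [np.int64(152), np.int64(155), np.int64(158), np.int64(161), np.int64(163), np.int64(162), np.int64(155), np.int64(150), np.int64(150), np.int64(133), np.int64(118), np.int64(119), np.int64(120), np.int64(121), np.int64(121), np.int64(121), np.int64(122), np.int64(121), np.int64(121), np.int64(121), np.int64(120), np.int64(121), np.int64(116), np.int64(101)] bot [np.int64(124), np.int64(126), np.int64(125), np.int64(125), np.int64(125), np.int64(125), np.int64(126), np.int64(125), np.int64(122), np.int64(122), np.int64(139), np.int64(158), np.int64(163), np.int64(163), np.int64(159), np.int64(153), np.int64(154), np.int64(165), np.int64(168), np.int64(165), np.int64(161), np.int64(159), np.int64(159), np.int64(160)]
196 top [np.int64(149), np.int64(154), np.int64(155), np.int64(159), np.int64(161), np.int64(164), np.int64(158), np.int64(146), np.int64(153), np.int64(157), np.int64(136), np.int64(119), np.int64(119), np.int64(119), np.int64(119), np.int64(120), np.int64(119), np.int64(118), np.int64(119), np.int64(119), np.int64(119), np.int64(118), np.int64(117), np.int64(106)] bot [np.int64(124), np.int64(123), np.int64(124), np.int64(124), np.int64(125), np.int64(125), np.int64(125), np.int64(124), np.int64(122), np.int64(117), np.int64(128), np.int64(148), np.int64(162), np.int64(165), np.int64(164), np.int64(161), np.int64(158), np.int64(161), np.int64(166), np.int64(167), np.int64(163), np.int64(160), np.int64(160), np.int64(161)]
[[180.3, 234.6], [202.9, 235.6], [169.9, 320.8], [193.6, 321.8], [175.7, 321.3]]
```

The case lies flat inside the tray: its measured edges at rows 235 and 322 match the predictions, and tray floor is visible beyond both ends. Handing in.

```bash
python3 -c "
from workcell import manip; print(manip.close_job())"
```

```text
the job is handed in; nothing more can be done
None
```

The eyepiece, tin, box and case are each set upright in their holders, in the order asked, the jar is where it stood, and the job was handed in at about 34 s; my camera measurements agree, but no verdict came back.

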